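Seat the proud tube and start the shaker

TASK

One of the six tubes in the shaker's block stands higher than the others: with the fingertips, gently push it straight down until it is fully home, its cap level with the rest. Then press the oblong start key on the shaker's front deck gently all the way down for a moment, let it spring back, and withdraw. Lift nothing, do not touch the other five tubes or press the two round keys, and leave everything standing around where it is.

Things in the scene. Friction and masses are not known exactly. Their poses are not given: they have to be found in the camera images.
- shaker: fixed white tube shaker, 250 (its x) x 270 mm; origin: centre of its underside; z up, x away from the robot, turned up to 0.3 rad. Front deck 75 mm high with three keys in a row along y, 70 mm before the origin, 50 mm apart, the middle one at y 0. Behind it an aluminium block, top 105 mm high, holds six capped tubes: rows 25 and 75 mm behind the origin, each at y -50, 0, 50 mm
- proud_tube (a joint): how far the one proud tube stands above its seat (m): 15 to 22 mm at the start, 0 when fully home. It slides straight up and down in its well with about 3 N of friction, stays where it is left, and meets a firm stop at 0
- proud_tube_top (a point): centre of the flat top of the proud tube's cap. All six tubes look alike (white 29 mm tube, blue cap 35 mm across and 13 mm tall); this one stands higher than the other five and may be in any of the six wells. Fully home its cap top is 138 mm above the bench, level with the others
- proud_tube_cap: the cap of the proud tube; origin at the centre of its underside, 13 mm below its flat top
- start (a joint): travel of the start key (m): 0 released, 0.004 fully down; springs back by itself. It starts the shaker from about 0.0025; fully down takes about 5 N, then a firm stop
- start_top (a point): centre of the top of the start key, the only oblong key, 20 mm (shaker's x) x 34 mm (its y), grey, its top 7.5 mm above the deck (82 mm above the bench). It may be at any of the three places in the row
- start_pad: the start key's oblong pad; origin at its centre on the deck surface, 7.5 mm below its top
- key_a (a joint): travel of a small round grey key (m), 0 released, 0.004 down; not to be pressed
- key_a_top (a point): centre of the top of that round key, 16 mm across, top 7.5 mm above the deck
- key_b (a joint): travel of a small round grey key (m), 0 released, 0.004 down; not to be pressed
- key_b_top (a point): centre of the top of that round key, 16 mm across, top 7.5 mm above the deck
- tube1_cap: blue cap, 35 mm across, of one of the five tubes already home, to be left alone; origin at the centre of its underside, 13 mm below its top, which is 138 mm above the bench
- tube2_cap: blue cap, 35 mm across, of one of the five tubes already home, to be left alone; origin at the centre of its underside, 13 mm below its top, which is 138 mm above the bench
- tube3_cap: blue cap, 35 mm across, of one of the five tubes already home, to be left alone; origin at the centre of its underside, 13 mm below its top, which is 138 mm above the bench
- tube4_cap: blue cap, 35 mm across, of one of the five tubes already home, to be left alone; origin at the centre of its underside, 13 mm below its top, which is 138 mm above the bench
- tube5_cap: blue cap, 35 mm across, of one of the five tubes already home, to be left alone; origin at the centre of its underside, 13 mm below its top, which is 138 mm above the bench
- vial: small capped sample vial, 25 mm across, 52 mm tall, loose, standing on the shaker's front deck beside the keys, about 105 mm to the left of the deck's middle; origin at the centre of its underside
- amber: loose amber glass bottle, 64 mm across, 190 mm tall, on the bench right of the shaker; origin at the centre of its underside
- beaker: loose glass beaker, 72 mm across, 90 mm tall, left of the shaker; origin at the centre of its underside
- jar: loose glass jar with cap, 56 mm across, 85 mm tall, left of the shaker, farther back; origin at the centre of its underside
- tipbox: loose grey box of pipette tips, 80 x 120 x 55 mm tall, on the bench right of the shaker, nearer the robot; origin at the centre of its underside
- spatula: loose flat steel lab spatula, 158 mm long, 5 mm thick, lying on the bench in front of the shaker; origin at its underside

How it is judged:
On the way, in this order (a step that is already met when the one before it is completed fails the run):
1. the proud tube is home (within 3 mm of its seat) (value of joint proud_tube below 0.003 m), for 0.2 s.
2. the start key is pressed (more than 2.5 mm) (value of joint start above 0.0025 m), for 0.1 s.
At the end, for the whole second after the job is handed in: The once-proud tube is within 3 mm of its seat, all keys are released (within 1 mm), the other five tubes are where they were (4 mm) and the loose things around are where they were (15 mm) (value of joint proud_tube below 0.003 m and value of joint each of start, key_a, key_b below 0.001 m and distance of each of tube1_cap, tube2_cap, tube3_cap, tube4_cap, tube5_cap from where it was at the start of the episode below 0.004 m and distance of each of vial, amber, beaker, jar, tipbox, spatula from where it was at the start of the episode below 0.015 m); the robot touches nothing.
It fails at once if one of the five seated tubes is touched (over 1 N) or pulled up, or a round key is pressed more than 1.5 mm (contact force between anything else and tube1_cap above 1 N or contact force between anything else and tube2_cap above 1 N or contact force between anything else and tube3_cap above 1 N or contact force between anything else and tube4_cap above 1 N or contact force between anything else and tube5_cap above 1 N or distance of any of tube1_cap, tube2_cap, tube3_cap, tube4_cap, tube5_cap from where it was at the start of the episode above 0.004 m or value of joint any of key_a, key_b above 0.0015 m).
It fails at once if the proud tube is drawn upward (more than 27 mm above its seat) (value of joint proud_tube above 0.027 m).
It fails at once if the start key is pressed while the tube is still more than 4 mm proud (value of joint start above 0.002 m and value of joint proud_tube above 0.004 m).
It fails at once if the tube or the start key is pushed with more than 40 N, or with another part of the robot than the fingers (contact force between anything else and proud_tube_cap above 40 N or contact force between anything else and start_pad above 40 N or contact force between the arm and proud_tube_cap above 1 N or contact force between the arm and start_pad above 1 N).
It fails at once if a bystander (vial, bottle, beaker, jar, tip box, spatula) is moved more than 15 mm or lifted (distance of any of vial, amber, beaker, jar, tipbox, spatula from where it was at the start of the episode above 0.015 m).
It also fails if it takes over 45 s, if anything falls off the work surface, if the arm or the gripper's body presses on something with over 40 N, if the wrist force passes 120 N, or if a joint passes its speed limit or range.

ROBOT

A 6-joint arm with a two-finger parallel gripper is mounted at the origin on the work surface. World frame = base frame: x ahead of the robot, y to its left, z up, the work surface at z = 0. Lengths are in m, angles in rad, forces in N, time in s.
With the tool pointing down it reaches from about 0.25 to 0.8 m from the base axis. Payload 3.9 kg.
Tool frame: the origin (TCP) lies at the very end of the fingers, on their centre line; the grasp point (between the pads) lies 19 mm behind it; z points along the fingers, y is the line along which they close (so a half turn about z gives the same grasp; the last joint's range is limited). The gripper opens to 85 mm and grips with 20 to 120 N. Pads are 22 mm wide; open, the fingers measure 114 mm over their backs; the gripper's body (76 mm by 85 mm) begins 54 mm behind the grasp point. The pads swing forward as they close: fully open they stand 13 mm farther back than shut.
Start: joints at [-1.214, 0.26, -0.138, 1.173, 0, 1.571], TCP at [0.183, -0.492, 0.199] pointing down, gripper open.
Joint ranges: [-2.78, 2.78], [-0.83, 1.72], [-1.28, 1.37], [-1.9, 2.12], [-1.57, 1.48], [-3.14, 3.14]. Speed limits (rad/s): [2.57, 2.57, 3.14, 3.14, 3.14, 3.14].

INTERFACE

Orientations are given as a unit quaternion [x, y, z, w].
In Python, from cell import env gives the robot as it stands. The module is installed in compiled form; this text tells all that it offers.
- The arm moves only by the tool carry_out, never from a script. Its argument "rows" is a list of rows, each an object with "hand": the opening, from -1 (shut) to 1 (fully open), so that 0 is half open; "delta_pos": the shift along the world's x, y, z in units of 50 mm (1.0 is 50 mm), a list of three; "twist": the turn about the world's z in units of 5 degrees (1.0 is 5 degrees). In form: [{"hand": hand, "delta_pos": [tx, ty, tz], "twist": twist}, ...]. A call has 1 to 5 rows; each row shifts and turns the commanded pose from where the row before left it; what a row does not reach is not made up. A row lasts 1/10 s, in which the tool goes at most 50 mm and 8.59 degrees, less where a joint would pass 70% of its speed; a pose out of reach is approached as far as the arm can. A call is refused whole if a number of a shift passes 1 or a number of a turn 1, either way. A call with a gripper value outside its range is refused whole. The fingers move at their own pace and stop on an object; "newtons" is the grip in N (left out, the last holds). Time passes only in rows, so rows that do not move let the fingers close. It gives the time, the measured TCP pose, the force, the opening and the grip force at its end, in the units of the state.
- env.read_state(): the state, without advancing time (a new reading comes with each control period).
- env.get_image(name): name is "side" or "top" or "wrist"; returns a dict with "pixels" (480x640x3 uint8, red, green, blue), "depth" (480x640 float32, m along the optical axis (not along the pixel's ray), 0 where there is no reading), "K" (3x3 intrinsics, pixels), "T" (4x4, takes a point from camera to world coordinates); the wrist camera has in their place "T_tool_cam" (4x4, takes a point from camera to tool coordinates, whose origin is the TCP and whose axes are the flange's). Camera axes: x right, y up, looking along -z (the intrinsics and any distortion apply to the point x, -y, -z); pixel columns grow to the right and rows downward; lengths in m; the calibration is good to about 2 mm. A picture is of the moment at which its call begins: read the wrist's pose just before it.
- env.hand_in(): hands the job in; it is judged then, once.
Trained networks look in the newest picture that a camera, given by its name, has taken for a name from the list of things; names that differ only in an ending like _2 or _b are one class to them, and where a whole thing is asked for, a point or a joint stands for the part that bears it (a point fixed in the world has none). Each returns a list of dicts, best first, with "p" (0 to 1); they miss things now and then, are a little off and sometimes report something else, mostly with a low value. They report only what shows in the picture. A call takes as long as a camera call.
- env.spot_in(target, camera): "uv" ([column, row] in pixels, amid what is visible of it).
The state is a dict: "time": time; "joint_pos": joint angles; "joint_vel": joint speeds; "tau": joint torques, N m; "position": TCP position; "ee_rot": TCP orientation; "force": force on the tool from outside, world axes, zero at the start; "ft_torque": the same for the moment, N m; "gripper_width": finger opening in m; "grip_force": force on a finger pad.
Only numpy, scipy, OpenCV 4.12 (cv2) and the standard library are available. Lean on these libraries where they do the work, as an engineer would, in place of code of your own. Each camera call takes 0.05 s, during which the arm holds its last target. There are 200 camera calls.

## Working session

There is one attempt and no reset: what is moved stays moved. The work goes in short steps, Python scripts to look and compute and a tool call to move; the robot and the scene stay as the last step left them, time stands still between calls to the robot, and variables do not carry over. Pictures are saved under pics/ and viewed, at most 10 in all, crops included, and the job is handed in when it is done.

Besides the shell and the picture viewer there is one more tool, called after "Emit:" as a command line: name --argument value ..., lists and objects as JSON in quotes. carry_out: Moves the arm, as the interface text tells. Its arguments: {"type":"object","properties":{"rows":{"type":"array"},"newtons":{"type":"number"}},"required":["rows"]}

```bash
mkdir -p pics
cat > h.py <<'E'
from cell import env
import numpy as np, cv2
def cloud(im):
    K,T,d=im["K"],im["T"],im["depth"]
    v,u=np.mgrid[:480,:640]
    P=np.stack([(u-K[0,2])/K[0,0]*d,-(v-K[1,2])/K[1,1]*d,-d],-1)
    return P@T[:3,:3].T+T[:3,3]
def save(im,n): cv2.imwrite("pics/"+n,im["pixels"][:,:,::-1])
E
python3 - <<'E'
from h import *
for c in("top","side"):
    im=env.get_image(c); save(im,c+"0.png"); P=cloud(im); np.save(c+"0.npy",P)
    print(c,im["T"][:3].round(3).tolist())
    for t in["proud_tube_top","start_top","key_a_top","tube1_cap","vial","shaker","amber"]:
        for r in env.spot_in(t,c)[:6]:
            u,v=np.array(r["uv"]).round().astype(int); print(t,u,v,round(r["p"],2),P[v,u].round(4))
print(env.read_state())
E
```

```text
top [[-0.016, 0.998, -0.062, 0.475], [-1.0, -0.015, 0.014, 0.038], [0.013, 0.062, 0.998, 1.201]]
proud_tube_top 400 188 0.67 [ 0.6299 -0.1395  0.1575]
start_top 362 258 0.58 [ 0.4902 -0.0661  0.0842]
key_a_top 404 265 0.52 [ 0.4737 -0.1562  0.0846]
tube1_cap 393 216 0.74 [ 0.5749 -0.1268  0.1385]
vial 329 263 0.62 [0.4804 0.0064 0.1276]
vial 400 192 0.44 [ 0.6215 -0.1389  0.1595]
shaker 385 234 0.97 [ 0.5417 -0.1181  0.0757]
shaker 416 217 0.2 [ 0.5723 -0.1747  0.136 ]
amber 489 244 0.81 [ 0.5141 -0.3236  0.1375]
amber 406 262 0.67 [ 0.4801 -0.1609  0.0833]
amber 416 217 0.51 [ 0.5723 -0.1747  0.136 ]
side [[0.983, 0.134, -0.128, 0.442], [-0.185, 0.74, -0.646, -0.484], [0.009, 0.659, 0.752, 0.719]]
proud_tube_top 396 300 0.69 [ 0.6239 -0.1409  0.1572]
start_top 302 297 0.72 [ 0.4933 -0.0612  0.0829]
start_top 302 296 0.51 [ 0.4937 -0.0583  0.0816]
tube1_cap 361 305 0.73 [ 0.5751 -0.1277  0.137 ]
vial 289 258 0.71 [ 0.4807 -0.0059  0.123 ]
shaker 336 355 0.91 [ 0.5289 -0.1719  0.0757]
shaker 367 335 0.24 [ 0.5716 -0.1785  0.1359]
amber 350 466 0.56 [ 0.5031 -0.3547  0.1769]
{'time': 0.8, 'joint_pos': array([-1.21401131e+00,  2.59966564e-01, -1.38106591e-01,  1.17270263e+00,
       -7.16948989e-06,  1.57077915e+00]), 'joint_vel': array([-0.00107729, -0.00056791, -0.00013941,  0.00088625, -0.0002989 ,
        0.0010227 ]), 'tau': array([ 1.19668966e-03, -4.05557835e+01,  2.54222256e+01,  7.59695595e-04,
        1.51286991e-05,  1.13168406e-05]), 'position': array([ 0.18335617, -0.49192586,  0.19891937]), 'ee_rot': array([ 9.84128686e-01,  1.77456274e-01, -1.70580817e-06,  1.07417255e-05]), 'force': array([-0.37469667, -0.9507324 , -0.43379384]), 'ft_torque': array([ 0.02408329,  0.0135584 , -0.06507392]), 'grip_force': 0.0, 'gripper_width': 0.08515565567874801}
```

Run:
```python
from h import *
for c in("top","side"):
    P=np.load(c+"0.npy"); im=cv2.imread(f"pics/{c}0.png").astype(int)
    blue=(im[...,0]>im[...,2]+40)&(P[...,0]>.45)&(P[...,0]<.75)&(P[...,1]>-.35)&(P[...,1]<.1)
    for lo,hi in((.133,.143),(.150,.165)):
        m=(blue&(P[...,2]>lo)&(P[...,2]<hi)).astype(np.uint8)
        n,l,s,_=cv2.connectedComponentsWithStats(m)
        for i in range(1,n):
            if s[i,4]>20: q=P[l==i]; print(c,s[i,4],((q.min(0)+q.max(0))/2).round(4),q.mean(0).round(4))
    m=((P[...,2]>.0785)&(P[...,2]<.088)&(P[...,0]>.42)&(P[...,0]<.53)&(P[...,1]>-.25)&(P[...,1]<.05)).astype(np.uint8)
    n,l,s,_=cv2.connectedComponentsWithStats(m)
    for i in range(1,n):
        if s[i,4]>15: q=P[l==i]; print(c,"key",s[i],((q.min(0)+q.max(0))/2).round(4),q.mean(0).round(4))
a=cv2.imread("pics/top0.png")[140:340,270:530]; b=cv2.imread("pics/side0.png")[200:400,220:480]
cv2.imwrite("pics/c0.png",cv2.resize(np.hstack([a,b]),(800,308),interpolation=cv2.INTER_CUBIC))
```

```text
top 205 [ 0.6347 -0.086   0.138 ] [ 0.6346 -0.086   0.1377]
top 208 [ 0.617  -0.1841  0.1379] [ 0.617  -0.1838  0.1378]
top 209 [ 0.585  -0.0777  0.138 ] [ 0.5855 -0.0772  0.1378]
top 214 [ 0.5769 -0.1271  0.1381] [ 0.5767 -0.1265  0.1374]
top 211 [ 0.568  -0.1757  0.1377] [ 0.5682 -0.1753  0.1375]
top 222 [ 0.6258 -0.1351  0.1576] [ 0.6257 -0.1349  0.1583]
top key [351 251  19  14 144] [ 0.4915 -0.0622  0.0827] [ 0.4927 -0.0613  0.082 ]
top key [378 255   8  11  46] [ 0.4853 -0.1086  0.082 ] [ 0.4845 -0.1088  0.0816]
top key [400 261   9   9  49] [ 0.4738 -0.1575  0.0828] [ 0.4752 -0.1581  0.0816]
side 319 [ 0.5866 -0.0778  0.1366] [ 0.5861 -0.0787  0.1371]
side 316 [ 0.6357 -0.0867  0.137 ] [ 0.6349 -0.0872  0.1371]
side 357 [ 0.5774 -0.1266  0.1368] [ 0.5772 -0.1276  0.1372]
side 411 [ 0.5688 -0.176   0.1368] [ 0.5687 -0.1766  0.137 ]
side 411 [ 0.6185 -0.1845  0.1371] [ 0.6175 -0.1852  0.1371]
side 403 [ 0.6265 -0.1354  0.1556] [ 0.6261 -0.1372  0.1576]
side key [285 268  14   7  42] [ 0.4841 -0.0031  0.0832] [ 0.484  -0.0052  0.0838]
side key [296 290  12  17 201] [ 0.4924 -0.0614  0.0819] [ 0.4923 -0.0621  0.0814]
side key [297 319  10  10  71] [ 0.4844 -0.1098  0.0811] [ 0.4839 -0.11    0.0813]
side key [296 347  10  10  79] [ 0.4753 -0.1587  0.0817] [ 0.4751 -0.1594  0.0814]
```

View pics/c0.png

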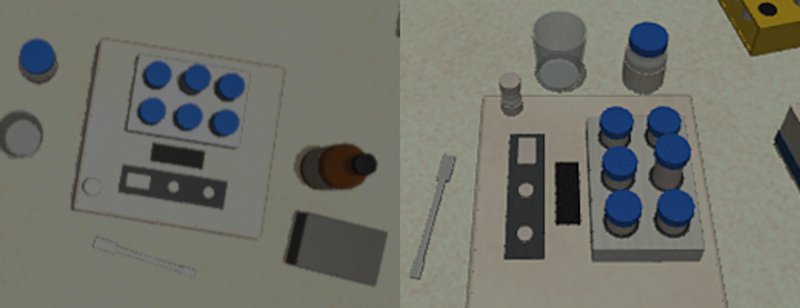

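View pics/side0.png

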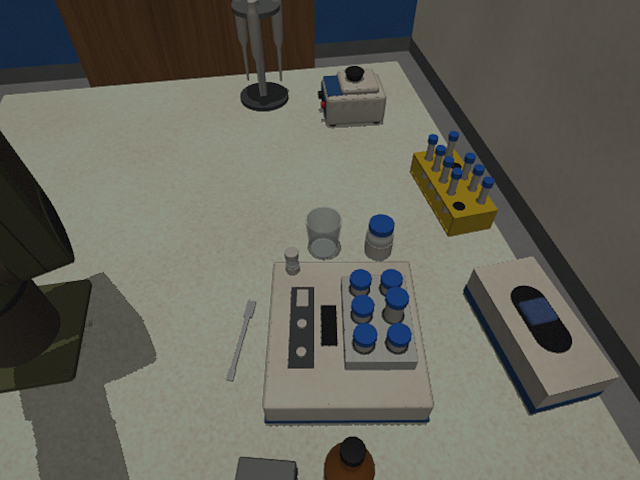

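Seen: the proud tube is the middle one in the rear row (side view 396,300), at (0.626, -0.136), top about 0.158. The oblong key is at the left end of the row (302,297), at (0.492, -0.062). The shaker is turned about -0.175 rad. I'll rise with the fingers shut, then go over.

Emit:
carry_out --rows '[{"hand": -1,"delta_pos": [0,0,0.7],"twist": 0},{"hand": -1,"delta_pos": [0,0,0.7],"twist": 0},{"hand": -1,"delta_pos": [0,0,0.6],"twist": 0},{"hand": -1,"delta_pos": [0.5,0.4,0],"twist": 1},{"hand": -1,"delta_pos": [0.6,0.5,0],"twist": 1}]' --newtons 20

```text
time: 1.3
position: [0.2387, -0.4481, 0.3001]
ee_rot: [0.965, 0.263, 0.0, 0.002]
force: [0.2, -0.8, 0.3]
gripper_width: 0.0126
grip_force: 0.0
```

Emit:
carry_out --rows '[{"hand": -1,"delta_pos": [0.6,0.5,0],"twist": 1},{"hand": -1,"delta_pos": [0.6,0.5,0],"twist": 1},{"hand": -1,"delta_pos": [0.6,0.5,0],"twist": 1},{"hand": -1,"delta_pos": [0.6,0.5,0],"twist": 1},{"hand": -1,"delta_pos": [0.6,0.5,0],"twist": 1}]'

```text
time: 1.8
position: [0.3894, -0.3208, 0.299]
ee_rot: [0.884, 0.467, 0.0, 0.0]
force: [0.6, -0.7, 0.1]
gripper_width: 0.0003
grip_force: 0.0
```

Emit:
carry_out --rows '[{"hand": -1,"delta_pos": [0.6,0.5,0],"twist": 1},{"hand": -1,"delta_pos": [0.6,0.5,0],"twist": 1},{"hand": -1,"delta_pos": [0.6,0.5,0],"twist": 1},{"hand": -1,"delta_pos": [0.6,0.5,0],"twist": 1},{"hand": -1,"delta_pos": [0.6,0.5,0],"twist": 1}]'

```text
time: 2.3
position: [0.5395, -0.1957, 0.299]
ee_rot: [0.762, 0.647, -0.0, 0.0]
force: [0.9, 0.1, 0.5]
gripper_width: 0.0003
grip_force: 0.0
```

Emit:
carry_out --rows '[{"hand": -1,"delta_pos": [0.6,0.4,0],"twist": 0},{"hand": -1,"delta_pos": [0.6,0.2,0],"twist": 0},{"hand": -1,"delta_pos": [0.4,0,0],"twist": 0},{"hand": -1,"delta_pos": [0,0,0],"twist": 0},{"hand": -1,"delta_pos": [0,0,0],"twist": 0}]'

```text
time: 2.8
position: [0.6181, -0.1669, 0.2983]
ee_rot: [0.763, 0.646, -0.0, -0.001]
force: [-0.2, 0.1, 0.3]
gripper_width: -0.0
grip_force: 0.0
```

Emit:
carry_out --rows '[{"hand": -1,"delta_pos": [0.16,0.3,0],"twist": 0},{"hand": -1,"delta_pos": [0,0.3,-0.6],"twist": 0},{"hand": -1,"delta_pos": [0,0,-0.8],"twist": 0},{"hand": -1,"delta_pos": [0,0,-0.8],"twist": 0},{"hand": -1,"delta_pos": [0,0,0],"twist": 0}]'

```text
time: 3.3
position: [0.6203, -0.1351, 0.1829]
ee_rot: [0.764, 0.646, -0.004, -0.005]
force: [-1.6, -0.5, -1.1]
gripper_width: 0.0
grip_force: 0.0
```

Run:
```python
from h import *
s=env.read_state(); print(s["position"],s["force"])
a=env.get_image("side")["pixels"]; b=env.get_image("top")["pixels"]
a=a[200:380,280:480]; b=b[130:310,300:500]
cv2.imwrite("pics/c1.png",cv2.resize(np.hstack([a,b])[:,:,::-1],(800,360),interpolation=cv2.INTER_CUBIC))
w=env.get_image("wrist"); save(w,"w1.png")
```

```text
[ 0.6203184  -0.13513676  0.18288756] [-1.64961135 -0.54204551 -1.08785756]
```

View pics/c1.png

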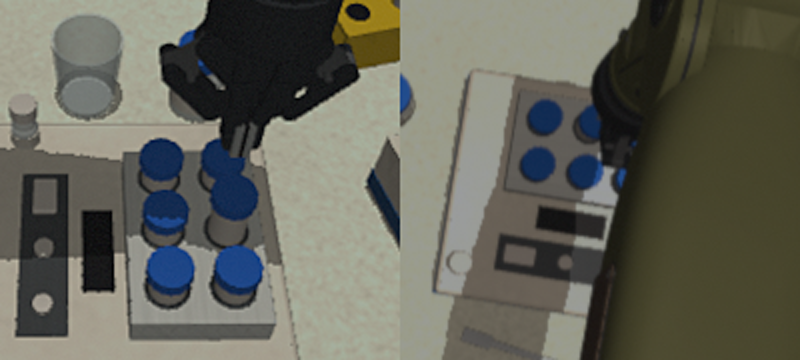

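View pics/w1.png

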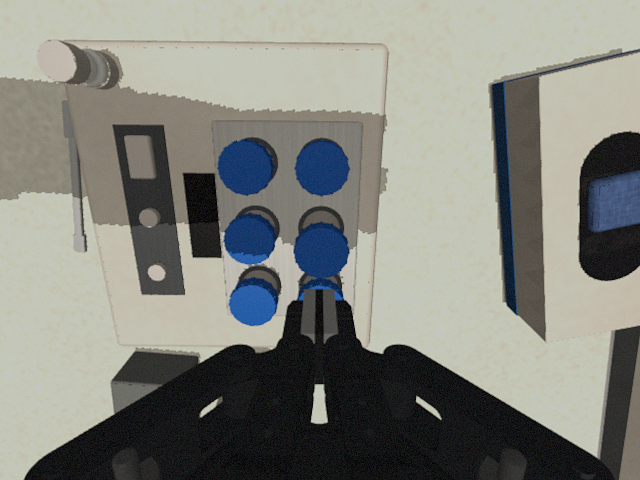

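Side view: the shut fingers hang just behind and above the proud cap. Wrist view: the proud cap is at (320,248) and the fingertips end at about (320,290). I'll check the alignment numerically from the wrist depth.

Run:
```python
from h import *
from scipy.spatial.transform import Rotation as R
s=env.read_state(); w=env.get_image("wrist")
T=np.eye(4); T[:3,:3]=R.from_quat(s["ee_rot"]).as_matrix(); T[:3,3]=s["position"]
print(s["position"],s["ee_rot"].round(4),s["joint_pos"].round(3))
w["T"]=T@w["T_tool_cam"]; P=cloud(w); im=w["pixels"].astype(int)
blue=(im[...,2]>im[...,0]+40)&(w["depth"]>0)
for lo,hi in((.133,.143),(.150,.165)):
    n,l,st,_=cv2.connectedComponentsWithStats((blue&(P[...,2]>lo)&(P[...,2]<hi)).astype(np.uint8))
    for i in range(1,n):
        if st[i,4]>300: q=P[l==i]; print(st[i],((q.min(0)+q.max(0))/2).round(4),np.median(q[:,2]).round(4))
for uv in((310,300),(328,300),(312,315)): print(P[uv[1],uv[0]].round(4))
print(w["T_tool_cam"].round(3))
```

```text
[ 0.62731442 -0.13704538  0.19140114] [0.7637 0.6456 0.001  0.0012] [-0.215  0.466  0.156  1.258  0.     1.523]
[ 215  139   56   56 2297] [ 0.5862 -0.0778  0.1374] 0.1392
[ 292  139   54   56 2252] [ 0.6351 -0.0863  0.1374] 0.1391
[ 222  213   51   51 1939] [ 0.5775 -0.1266  0.1373] 0.1391
[ 226  279   49   45 1653] [ 0.5681 -0.1756  0.1371] 0.1391
[295 279  45  21 371] [ 0.6184 -0.1749  0.1371] 0.1384
[ 291  221   55   56 2325] [ 0.6265 -0.1353  0.1563] 0.16
[ 0.6247 -0.1257  0.2392]
[ 0.6321 -0.1266  0.2398]
[ 0.6257 -0.1257  0.2511]
[[ 0.     0.947  0.321  0.082]
 [ 1.    -0.001  0.001 -0.   ]
 [ 0.002  0.321 -0.947 -0.176]
 [ 0.     0.     0.     1.   ]]
```

Emit:
carry_out --rows '[{"hand": -1,"delta_pos": [0,0,-0.3],"twist": 0},{"hand": -1,"delta_pos": [0,0,-0.2],"twist": 0},{"hand": -1,"delta_pos": [0,0,-0.1],"twist": 0},{"hand": -1,"delta_pos": [0,0,-0.06],"twist": 0},{"hand": -1,"delta_pos": [0,0,-0.06],"twist": 0}]'

```text
time: 4.0
position: [0.6268, -0.1371, 0.1534]
ee_rot: [0.764, 0.646, 0.0, 0.0]
force: [-0.1, -0.5, -0.4]
gripper_width: 0.0002
grip_force: 0.0
```

Emit:
carry_out --rows '[{"hand": -1,"delta_pos": [0,0,-0.06],"twist": 0},{"hand": -1,"delta_pos": [0,0,-0.06],"twist": 0},{"hand": -1,"delta_pos": [0,0,-0.06],"twist": 0},{"hand": -1,"delta_pos": [0,0,0],"twist": 0},{"hand": -1,"delta_pos": [0,0,0],"twist": 0}]'

```text
time: 4.5
position: [0.6263, -0.1369, 0.1438]
ee_rot: [0.764, 0.646, -0.0, -0.0]
force: [0.4, 0.4, 0.3]
gripper_width: -0.0001
grip_force: 0.0
```

```bash
cat > w.py <<'E'
from h import *
from scipy.spatial.transform import Rotation as R
s=env.read_state(); w=env.get_image("wrist")
T=np.eye(4); T[:3,:3]=R.from_quat(s["ee_rot"]).as_matrix(); T[:3,3]=s["position"]
print(s["time"],s["position"],s["force"])
w["T"]=T@w["T_tool_cam"]; P=cloud(w); im=w["pixels"].astype(int)
blue=(im[...,2]>im[...,0]+40)&(w["depth"]>0)&(P[...,2]>.12)
n,l,st,_=cv2.connectedComponentsWithStats(blue.astype(np.uint8))
for i in range(1,n):
    if st[i,4]>200: q=P[l==i]; print(st[i],((q.min(0)+q.max(0))/2).round(4),np.percentile(q[:,2],[50,80,95]).round(4))
import sys; save(w,sys.argv[1])
E
python3 w.py w2.png
```

```text
4.5 [ 0.62629584 -0.13688722  0.14382365] [0.37456621 0.38533095 0.32479545]
[ 192  143   71   70 3666] [ 0.5861 -0.0778  0.134 ] [0.1392 0.1398 0.1403]
[ 287  144   68   70 3493] [ 0.635  -0.0864  0.1346] [0.1392 0.1397 0.1402]
[ 201  233   65   63 3061] [ 0.5772 -0.1268  0.1343] [0.1391 0.1397 0.1402]
[ 286  246   69   56 2701] [ 0.6264 -0.1321  0.1684] [0.16   0.1605 0.161 ]
[ 209  309   60   45 1942] [ 0.5799 -0.1523  0.1774] [0.1389 0.1396 0.1402]
```

View pics/w2.png

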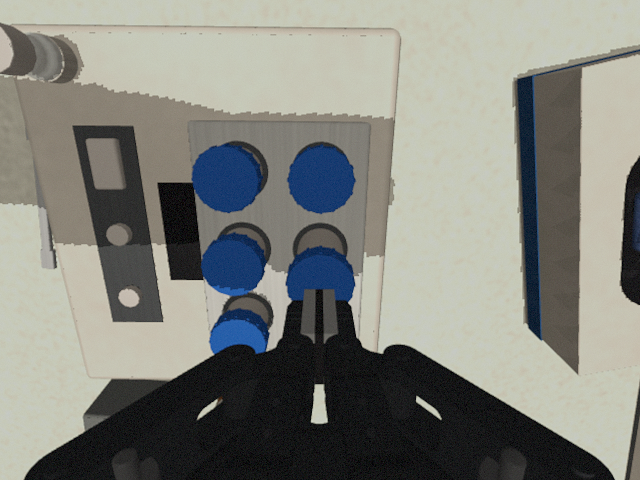

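Run:
```python
from h import *
from scipy.spatial.transform import Rotation as R
s=env.read_state(); w=env.get_image("wrist"); print(w["K"],s["gripper_width"])
w["T"]=w["T_tool_cam"]; P=cloud(w)
for u in(312,327):
  for v in range(276,350,4): print(u,v,w["pixels"][v,u],P[v,u].round(4),w["depth"][v,u].round(4))
T=s["position"]; M=R.from_quat(s["ee_rot"]).as_matrix()
for c in("side","top"):
    im=env.get_image(c); Q=(cloud(im)-T)@M
    n=im["pixels"].max(-1)<60
    m=(abs(Q[...,0])<.025)&(abs(Q[...,1])<.03)&(Q[...,2]<.03)&(Q[...,2]>-.1)&n
    if m.sum(): q=Q[m]; print(c,m.sum(),np.percentile(q[:,2],[50,90,97,100]),q[np.argsort(q[:,2])[-8:]].round(4))
    save(im,c+"2.png")
a=cv2.imread("pics/side2.png")[200:350,320:520]; cv2.imwrite("pics/c2.png",cv2.resize(a,(800,600),interpolation=cv2.INTER_CUBIC))
```

```text
[[349.72932424   0.         318.81808432]
 [  0.         349.72932424 235.87353167]
 [  0.           0.           1.        ]] 0.00017362161411626348
312 276 [ 33  61 112] [ 0.0065 -0.0042 -0.0157] 0.1764
312 280 [ 29  60 109] [ 0.0051 -0.0041 -0.0173] 0.1753
312 284 [ 15  57 107] [ 0.0024 -0.0042 -0.0163] 0.1771
312 288 [ 28  59 104] [ 0.0002 -0.0042 -0.0165] 0.1777
312 292 [79 78 75] [ 0.0106 -0.0036 -0.0405] 0.1516
312 296 [81 80 76] [ 0.0105 -0.0036 -0.0439] 0.1484
312 300 [81 79 76] [ 0.0114 -0.0035 -0.049 ] 0.1433
312 304 [77 76 71] [ 0.0108 -0.0034 -0.0512] 0.1414
312 308 [80 80 75] [ 0.0109 -0.0034 -0.0545] 0.1383
312 312 [76 74 74] [ 0.0106 -0.0033 -0.0569] 0.136
312 316 [81 80 74] [ 0.0112 -0.0032 -0.0608] 0.1322
312 320 [81 76 76] [ 0.0109 -0.0032 -0.0631] 0.1301
312 324 [80 78 78] [ 0.0109 -0.0031 -0.0657] 0.1276
312 328 [76 76 72] [ 0.0105 -0.0031 -0.0678] 0.1258
312 332 [78 75 76] [ 0.0109 -0.003  -0.0708] 0.1229
312 336 [108 106 101] [ 0.0095 -0.003  -0.0712] 0.1229
312 340 [75 75 73] [ 0.0074 -0.0031 -0.0705] 0.1242
312 344 [ 9 21 14] [ 0.0118 -0.0029 -0.079 ] 0.1148

[... 902 characters left out ...]
40 [22 22 22] [ 0.0115  0.0021 -0.0764] 0.1173
327 344 [ 9 10 18] [ 0.0114  0.0021 -0.0784] 0.1154
327 348 [25 21 18] [ 0.0115  0.002  -0.0806] 0.1133
side 704 [-0.0832943  -0.04969184 -0.04192551  0.02772428] [[-0.0085 -0.007  -0.0377]
 [-0.0048 -0.008  -0.0374]
 [-0.0096  0.0002 -0.0366]
 [-0.0023 -0.0165 -0.013 ]
 [ 0.0054 -0.017  -0.0122]
 [ 0.0006 -0.0143  0.0162]
 [ 0.0018 -0.0145  0.0268]
 [ 0.0042 -0.0141  0.0277]]
top 56 [-0.04119979  0.02043635  0.02555975  0.02916719] [[ 0.0146 -0.0042  0.0202]
 [ 0.0143 -0.0063  0.0203]
 [ 0.0092 -0.0118  0.0206]
 [ 0.0113 -0.0098  0.0226]
 [ 0.0137 -0.008   0.0226]
 [ 0.0063 -0.013   0.0245]
 [ 0.0158 -0.0033  0.0275]
 [ 0.0012 -0.0137  0.0292]]
```

View pics/c2.png

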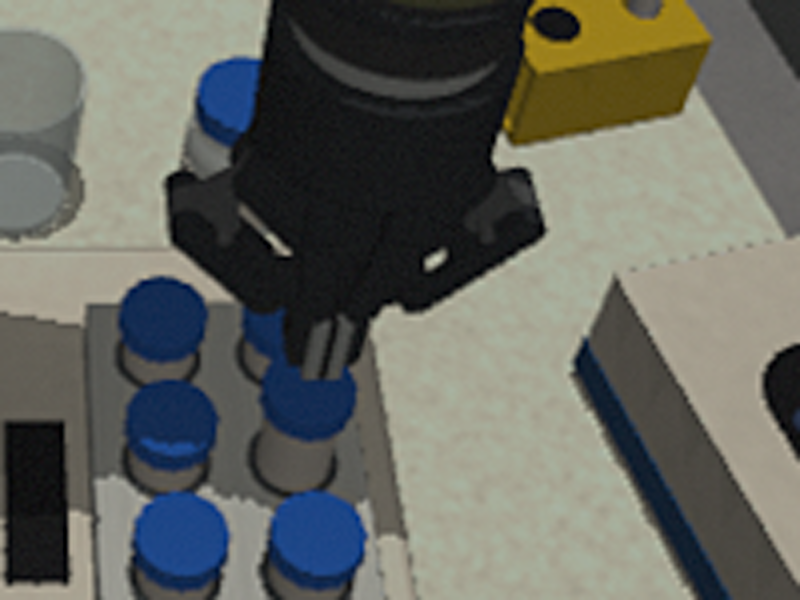

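The picture shows the fingertips still above the cap. Both cameras put the real finger ends about 38 mm behind the reported TCP, so the gap is about 23 mm. Before going deeper I'll measure the hand's outline.

Run:
```python
from h import *
from scipy.spatial.transform import Rotation as R
s=env.read_state(); M=R.from_quat(s["ee_rot"]).as_matrix()
im=env.get_image("side"); Q=((cloud(im)-s["position"])@M)[im["pixels"].max(-1)<75]
w=env.get_image("wrist"); w["T"]=w["T_tool_cam"]; W=cloud(w)[w["pixels"].max(-1)<75]
for n,q in(("side",Q),("wrist",W)):
  q=q[(abs(q[:,0])<.06)&(abs(q[:,1])<.09)]
  for z in np.arange(-.14,-.02,.01):
    k=q[(q[:,2]>z)&(q[:,2]<z+.01)]
    if len(k)>5: print(n,z.round(3),len(k),np.percentile(k[:,0],[2,98]).round(3),np.percentile(k[:,1],[2,98]).round(3))
```

```text
side -0.14 347 [-0.019  0.006] [-0.049  0.047]
side -0.13 566 [-0.019  0.011] [-0.06   0.059]
side -0.12 362 [-0.017 -0.003] [-0.055  0.054]
side -0.11 310 [-0.017  0.005] [-0.048  0.049]
side -0.1 208 [-0.016  0.011] [-0.042  0.041]
side -0.09 360 [-0.013  0.009] [-0.033  0.033]
side -0.08 112 [-0.013  0.006] [-0.026  0.02 ]
side -0.07 58 [-0.01 -0.  ] [-0.014  0.012]
side -0.06 75 [-0.011  0.003] [-0.014  0.013]
side -0.05 70 [-0.011  0.005] [-0.014  0.012]
side -0.04 21 [-0.01  -0.005] [-0.01  0.01]
wrist -0.14 60 [0.02  0.021] [-0.018  0.017]
wrist -0.13 10271 [0.008 0.02 ] [-0.059  0.058]
wrist -0.12 15498 [-0.001  0.017] [-0.056  0.055]
wrist -0.11 11973 [-0.009  0.017] [-0.049  0.048]
wrist -0.1 7848 [-0.009  0.016] [-0.041  0.04 ]
wrist -0.09 6159 [-0.008  0.013] [-0.035  0.033]
wrist -0.08 1617 [-0.009  0.013] [-0.021  0.02 ]
wrist -0.07 466 [0.006 0.011] [-0.014  0.012]
wrist -0.06 566 [0.006 0.011] [-0.014  0.012]
wrist -0.05 428 [0.006 0.011] [-0.013  0.012]
wrist -0.04 29 [0.006 0.011] [-0.009  0.008]
```

Emit:
carry_out --rows '[{"hand": -1,"delta_pos": [0,0,-0.1],"twist": 0},{"hand": -1,"delta_pos": [0,0,-0.1],"twist": 0},{"hand": -1,"delta_pos": [0,0,-0.06],"twist": 0},{"hand": -1,"delta_pos": [0,0,-0.06],"twist": 0},{"hand": -1,"delta_pos": [0,0,0],"twist": 0}]'

```text
time: 5.3
position: [0.6259, -0.1368, 0.1272]
ee_rot: [0.764, 0.646, -0.0, -0.0]
force: [-0.4, -0.4, 0.4]
gripper_width: 0.0001
grip_force: 0.0
```

Emit:
carry_out --rows '[{"hand": -1,"delta_pos": [0,0,-0.06],"twist": 0},{"hand": -1,"delta_pos": [0,0,-0.06],"twist": 0},{"hand": -1,"delta_pos": [0,0,-0.06],"twist": 0},{"hand": -1,"delta_pos": [0,0,-0.04],"twist": 0},{"hand": -1,"delta_pos": [0,0,0],"twist": 0}]'

```text
time: 5.8
position: [0.6264, -0.1369, 0.1166]
ee_rot: [0.764, 0.646, 0.0, -0.0]
force: [-0.1, 0.8, 0.8]
gripper_width: -0.0004
grip_force: 0.1
```

Emit:
carry_out --rows '[{"hand": -1,"delta_pos": [0,0,-0.04],"twist": 0},{"hand": -1,"delta_pos": [0,0,-0.04],"twist": 0},{"hand": -1,"delta_pos": [0,0,-0.04],"twist": 0},{"hand": -1,"delta_pos": [0,0,0],"twist": 0},{"hand": -1,"delta_pos": [0,0,0],"twist": 0}]'

```text
time: 6.3
position: [0.6264, -0.1369, 0.1105]
ee_rot: [0.764, 0.646, -0.0, -0.0]
force: [0.1, 0.8, 0.3]
gripper_width: -0.0002
grip_force: 0.1
```

```bash
python3 w.py w3.png
```

```text
6.3 [ 0.62635504 -0.13694898  0.11054922] [0.1068913  0.83342757 0.25300918]
[ 165  149   87   83 5413] [ 0.586  -0.0778  0.1338] [0.1392 0.1398 0.1403]
[ 281  149   82   84 5085] [ 0.6352 -0.0865  0.1341] [0.1392 0.1397 0.1402]
[ 178  254   79   74 4367] [ 0.5773 -0.1265  0.1338] [0.1391 0.1397 0.1401]
[ 282  258   77   59 2228] [ 0.6264 -0.1316  0.1467] [0.1437 0.1443 0.1449]
[194 341  46  26 326] [ 0.5779 -0.1413  0.1637] [0.1336 0.1376 0.1956]
[312 384  14  26 299] [ 0.6193 -0.1719  0.1651] [0.1392 0.1396 0.19  ]
```

The tube is moving and is about 4.6 mm proud now.

Emit:
carry_out --rows '[{"hand": -1,"delta_pos": [0,0,-0.04],"twist": 0},{"hand": -1,"delta_pos": [0,0,-0.03],"twist": 0},{"hand": -1,"delta_pos": [0,0,0],"twist": 0},{"hand": -1,"delta_pos": [0,0,0],"twist": 0}]'

```text
time: 6.75
position: [0.6263, -0.1369, 0.1072]
ee_rot: [0.764, 0.646, -0.0, -0.0]
force: [-0.3, -0.2, 0.5]
gripper_width: -0.0001
grip_force: 0.3
```

Emit:
carry_out --rows '[{"hand": -1,"delta_pos": [0,0,-0.02],"twist": 0},{"hand": -1,"delta_pos": [0,0,0],"twist": 0},{"hand": -1,"delta_pos": [0,0,0],"twist": 0}]'

```text
time: 7.05
position: [0.6263, -0.1369, 0.1063]
ee_rot: [0.764, 0.646, -0.0, -0.0]
force: [-1.4, -0.3, 1.2]
gripper_width: -0.0003
grip_force: 0.8
```

```bash
python3 w.py w4.png
```

```text
7.05 [ 0.62627967 -0.13690662  0.1063206 ] [-1.35796437 -0.31107948  1.17491788]
[ 161  150   89   85 5725] [ 0.5863 -0.0778  0.1342] [0.1392 0.1398 0.1403]
[ 280  150   84   86 5357] [ 0.6353 -0.0865  0.1347] [0.1392 0.1397 0.1402]
[ 175  257   81   76 4598] [ 0.5769 -0.1268  0.1338] [0.1391 0.1396 0.1401]
[ 282  258   77   59 2239] [ 0.6263 -0.1316  0.1419] [0.1395 0.1401 0.1408]
[312 384  15  32 396] [ 0.6189 -0.1721  0.1645] [0.1391 0.1396 0.1858]
```

Emit:
carry_out --rows '[{"hand": -1,"delta_pos": [0,0,-0.01],"twist": 0},{"hand": -1,"delta_pos": [0,0,0],"twist": 0},{"hand": -1,"delta_pos": [0,0,0.2],"twist": 0},{"hand": -1,"delta_pos": [0,0,0.6],"twist": 0},{"hand": -1,"delta_pos": [0,0,0.6],"twist": 0}]'

```text
time: 7.6
position: [0.6259, -0.1368, 0.1763]
ee_rot: [0.764, 0.646, -0.0, -0.001]
force: [0.7, 0.3, 0.2]
gripper_width: -0.0001
grip_force: 0.0
```

Emit:
carry_out --rows '[{"hand": -1,"delta_pos": [-0.6,0.3,0],"twist": 0},{"hand": -1,"delta_pos": [-0.7,0.4,0],"twist": 0},{"hand": -1,"delta_pos": [-0.7,0.4,0],"twist": 0},{"hand": -1,"delta_pos": [-0.68,0.4,0],"twist": 0},{"hand": -1,"delta_pos": [0,0,0],"twist": 0}]'

```text
time: 8.1
position: [0.4866, -0.0599, 0.176]
ee_rot: [0.763, 0.646, -0.001, -0.002]
force: [0.3, 0.2, 0.3]
gripper_width: 0.0002
grip_force: 0.0
```

Emit:
carry_out --rows '[{"hand": -1,"delta_pos": [0,0,0],"twist": 0},{"hand": -1,"delta_pos": [0,0,0],"twist": 0}]'

```text
time: 8.3
position: [0.4942, -0.0624, 0.1767]
ee_rot: [0.764, 0.646, 0.001, 0.001]
force: [0.2, -0.2, 0.8]
gripper_width: 0.0
grip_force: 0.0
```

```bash
python3 w.py w5.png
python3 - <<'E'
from h import *
from scipy.spatial.transform import Rotation as R
s=env.read_state(); w=env.get_image("wrist")
M=R.from_quat(s["ee_rot"]).as_matrix(); T=np.eye(4);T[:3,:3]=M;T[:3,3]=s["position"]
w["T"]=T@w["T_tool_cam"]; P=cloud(w)
m=((P[...,2]>.079)&(P[...,2]<.09)&(w["depth"]>0)).astype(np.uint8)
n,l,st,_=cv2.connectedComponentsWithStats(m)
for i in range(1,n):
    if st[i,4]>80: q=P[l==i]; print(st[i],((q.min(0)+q.max(0))/2).round(4),q.mean(0).round(4))
for r in env.spot_in("start_top","wrist"): u,v=np.array(r["uv"]).astype(int); print(r,P[v,u].round(4))
E
```

```text
8.3 [ 0.49419636 -0.06235902  0.17666161] [ 0.18584373 -0.20902002  0.81546971]
[ 430  219   58   55 2356] [ 0.5856 -0.077   0.1342] [0.1389 0.1395 0.14  ]
[ 503  220   61   55 2495] [ 0.6344 -0.0862  0.1341] [0.1387 0.1394 0.1399]
[ 422  287   54   51 2042] [ 0.5765 -0.1259  0.1341] [0.1388 0.1394 0.1399]
[ 491  287   57   51 2139] [ 0.6258 -0.1349  0.1343] [0.1389 0.1395 0.14  ]
[423 346  43  33 687] [ 0.5569 -0.1183  0.1991] [0.1383 0.1393 0.1401]
[ 480  346   53   48 1861] [ 0.617  -0.184   0.1338] [0.1386 0.1392 0.1397]
[332   0  66  28 189] [0.5483 0.0796 0.0845] [0.5443 0.0756 0.0847]
[ 510    0   70   23 1085] [0.6672 0.0625 0.0837] [0.6648 0.0614 0.0853]
[388 188 153 158 864] [ 0.6016 -0.1148  0.0845] [ 0.5777 -0.0856  0.0845]
[305 202  25  41 989] [ 0.4923 -0.0603  0.0823] [ 0.4923 -0.0595  0.0832]
[307 270  19  19 272] [ 0.4832 -0.1096  0.0819] [ 0.4835 -0.1089  0.0831]
{'uv': [317.9, 219.9], 'p': 0.83} [ 0.493  -0.0567  0.084 ]
{'uv': [451.5, 308.2], 'p': 0.64} [ 0.5765 -0.1193  0.14  ]
```

View pics/w5.png

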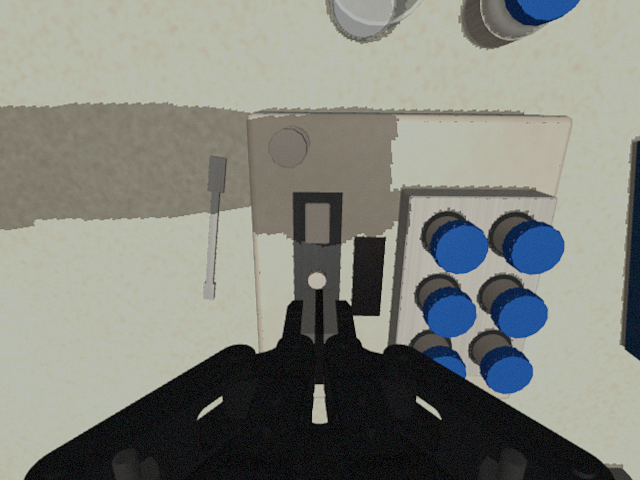

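Wrist view: all six caps are level, so the tube is home. The oblong key is at (318,221), at about (0.492, -0.061), and the vial is clear at (288,147). Now I'll lower onto the key.

Emit:
carry_out --rows '[{"hand": -1,"delta_pos": [-0.04,0.02,-0.6],"twist": 0},{"hand": -1,"delta_pos": [0,0,-0.7],"twist": 0},{"hand": -1,"delta_pos": [0,0,-0.6],"twist": 0},{"hand": -1,"delta_pos": [0,0,-0.3],"twist": 0},{"hand": -1,"delta_pos": [0,0,0],"twist": 0}]'

```text
time: 8.95
position: [0.4887, -0.061, 0.0634]
ee_rot: [0.764, 0.646, -0.002, -0.002]
force: [-0.0, 0.5, -0.7]
gripper_width: 0.0
grip_force: 0.0
```

Emit:
carry_out --rows '[{"hand": -1,"delta_pos": [0,0,-0.06],"twist": 0},{"hand": -1,"delta_pos": [0,0,-0.06],"twist": 0},{"hand": -1,"delta_pos": [0,0,-0.06],"twist": 0},{"hand": -1,"delta_pos": [0,0,0],"twist": 0},{"hand": -1,"delta_pos": [0,0,0],"twist": 0}]'

```text
time: 9.45
position: [0.4906, -0.061, 0.0573]
ee_rot: [0.764, 0.646, 0.0, 0.0]
force: [-0.1, 0.9, -0.8]
gripper_width: 0.0002
grip_force: 0.0
```

Emit:
carry_out --rows '[{"hand": -1,"delta_pos": [0,0,-0.04],"twist": 0},{"hand": -1,"delta_pos": [0,0,-0.04],"twist": 0},{"hand": -1,"delta_pos": [0,0,-0.04],"twist": 0},{"hand": -1,"delta_pos": [0,0,0],"twist": 0},{"hand": -1,"delta_pos": [0,0,0],"twist": 0}]'

```text
time: 9.95
position: [0.4902, -0.0609, 0.0508]
ee_rot: [0.764, 0.646, -0.0, -0.0]
force: [-0.7, 0.6, 0.1]
gripper_width: 0.0001
grip_force: 0.0
```

Emit:
carry_out --rows '[{"hand": -1,"delta_pos": [0,0,-0.03],"twist": 0},{"hand": -1,"delta_pos": [0,0,-0.03],"twist": 0},{"hand": -1,"delta_pos": [0,0,0],"twist": 0},{"hand": -1,"delta_pos": [0,0,0],"twist": 0}]'

```text
time: 10.35
position: [0.4906, -0.061, 0.0481]
ee_rot: [0.764, 0.646, 0.0, 0.0]
force: [0.1, -0.2, 2.9]
gripper_width: -0.0
grip_force: 1.1
```

```bash
cat > k.py <<'E'
from h import *
s=env.read_state(); print(s["time"],s["position"],s["force"],s["tau"][:3])
im=env.get_image("side"); P=cloud(im); Q=np.load("side0.npy")
for n,(x,y) in dict(start_l=(.4945,-.049),start_r=(.490,-.075),ka=(.484,-.11),kb=(.475,-.159)).items():
    for A,t in((Q,"before"),(P,"now")):
        m=(abs(A[...,0]-x)<.006)&(abs(A[...,1]-y)<.004)&(A[...,2]<.1); print(n,t,m.sum(),np.median(A[m][:,2]).round(4) if m.any() else None)
cv2.imwrite("pics/k%d.png"%(s["time"]*100),cv2.resize(im["pixels"][220:370,240:440,::-1],(800,600),interpolation=cv2.INTER_CUBIC))
E
python3 k.py; ls pics
```

```text
10.35 [ 0.49059132 -0.06095654  0.04811333] [ 0.0530751  -0.22815266  2.94151872] [-7.07058673e-03 -3.86241531e+01  2.03544313e+01]
start_l before 28 0.0816
start_l now 0 None
start_r before 45 0.0804
start_r now 55 0.0794
ka before 32 0.0815
ka now 33 0.082
kb before 36 0.0815
kb now 39 0.0813
c0.png
c1.png
c2.png
k1035.png
side0.png
side2.png
top0.png
top2.png
w1.png
w2.png
w3.png
w4.png
w5.png
```

Contact, 2.9 N. Press on to the stop.

Emit:
carry_out --rows '[{"hand": -1,"delta_pos": [0,0,-0.04],"twist": 0},{"hand": -1,"delta_pos": [0,0,0],"twist": 0},{"hand": -1,"delta_pos": [0,0,0],"twist": 0}]'

```text
time: 10.7
position: [0.4906, -0.061, 0.0462]
ee_rot: [0.764, 0.646, 0.0, 0.0]
force: [-0.6, 0.3, 3.8]
gripper_width: -0.0002
grip_force: 2.3
```

Emit:
carry_out --rows '[{"hand": -1,"delta_pos": [0,0,-0.03],"twist": 0},{"hand": -1,"delta_pos": [0,0,0],"twist": 0},{"hand": -1,"delta_pos": [0,0,0],"twist": 0}]'

```text
time: 11.0
position: [0.4907, -0.061, 0.046]
ee_rot: [0.764, 0.646, 0.0, 0.001]
force: [-4.1, 0.6, 16.2]
gripper_width: 0.0001
grip_force: 8.1
```

```bash
python3 k.py
```

```text
11.0 [ 0.49073026 -0.06096344  0.04604784] [-4.07715185  0.58683719 16.23782474] [-8.86117865e-03 -3.23705113e+01  1.86006314e+01]
start_l before 28 0.0816
start_l now 0 None
start_r before 45 0.0804
start_r now 56 0.078
ka before 32 0.0815
ka now 35 0.0812
kb before 36 0.0815
kb now 41 0.0815
```

At the stop (16 N): fully pressed. Withdraw.

Emit:
carry_out --rows '[{"hand": -1,"delta_pos": [0,0,0.1],"twist": 0},{"hand": -1,"delta_pos": [0,0,0.4],"twist": 0},{"hand": -1,"delta_pos": [0,0,0.8],"twist": 0},{"hand": -1,"delta_pos": [0,0,0.8],"twist": 0},{"hand": -1,"delta_pos": [0,0,0.8],"twist": 0}]'

```text
time: 11.55
position: [0.4896, -0.0608, 0.1902]
ee_rot: [0.764, 0.646, -0.001, -0.001]
force: [0.5, 0.1, 0.2]
gripper_width: 0.0001
grip_force: 0.0
```

Emit:
carry_out --rows '[{"hand": -1,"delta_pos": [0,0,0.6],"twist": 0},{"hand": -1,"delta_pos": [0,0,0],"twist": 0},{"hand": -1,"delta_pos": [0,0,0],"twist": 0},{"hand": -1,"delta_pos": [0,0,0],"twist": 0}]'

```text
time: 11.95
position: [0.4893, -0.0608, 0.2178]
ee_rot: [0.764, 0.646, -0.001, -0.001]
force: [-0.3, 0.1, -0.6]
gripper_width: 0.0002
grip_force: 0.0
```

```bash
python3 w.py w6.png; python3 k.py; python3 -c "
from cell import env
print(env.hand_in())"
```

```text
11.95 [ 0.48926931 -0.06080197  0.2178125 ] [-0.30652886  0.10969334 -0.56319353]
[ 422  206   49   47 1709] [ 0.5854 -0.0772  0.1348] [0.1388 0.1394 0.14  ]
[ 484  207   52   47 1795] [ 0.6341 -0.086   0.1345] [0.1387 0.1394 0.1399]
[ 415  265   47   44 1506] [ 0.5763 -0.1261  0.1345] [0.1388 0.1394 0.1399]
[ 475  266   48   44 1569] [ 0.6251 -0.1349  0.1343] [0.1389 0.1395 0.1401]
[ 410  318   44   42 1309] [ 0.5533 -0.1233  0.2158] [0.1387 0.1393 0.1399]
[ 466  319   46   41 1387] [ 0.6168 -0.1834  0.1338] [0.1386 0.1392 0.1397]
12.0 [ 0.48909582 -0.06077621  0.21762062] [ 0.67978266 -0.04742837 -0.57181241] [-3.48683250e-05 -3.78081393e+01  2.59309620e+01]
start_l before 28 0.0816
start_l now 27 0.0816
start_r before 45 0.0804
start_r now 44 0.0797
ka before 32 0.0815
ka now 34 0.0817
kb before 36 0.0815
kb now 38 0.0815
the job is handed in; nothing more can be done
None
```

The proud tube is down level with the other five, the start key was pressed to its stop (16 N) and sprang back, the arm has withdrawn, and the job is handed in; `hand_in()` returned no verdict.

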